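Hold the surface thermometer on the kettle lid

ROBOT

A 6-joint arm with a two-finger parallel gripper is mounted at the origin on the work surface. World frame = base frame: x ahead of the robot, y to its left, z up, the work surface at z = 0. Lengths are in m, angles in rad, forces in N, time in s.
With the tool pointing down it reaches from about 0.3 to 0.775 m from the base axis. Payload 14.6 kg.
Tool frame: the origin (TCP) lies on the centre line of the jaws, within the pads' length; the fingertips stand 14 mm ahead of it and the grasp point (between the pads) lies 5 mm behind it; z points along the fingers, y is the line along which they close (so a half turn about z gives the same grasp; the last joint's range is limited). The gripper opens to 94 mm and grips with 3 to 60 N. Pads are 16 mm wide; open, the fingers measure 119 mm over their backs; the gripper's body (75 mm by 177 mm) begins 78 mm behind the grasp point.
Start: joints at [1.179, 0.3, 1.521, -0, 1.321, -0.067], TCP at [0.176, 0.521, 0.219] pointing down, gripper open.
Joint ranges: [-3.03, 3.03], [-0.79, 2.21], [0.23, 2.52], [-1.04, 4.18], [0, 3.07], [-2.55, 2.55]. Speed limits (rad/s): [2.22, 2.22, 2.57, 3.14, 3.14, 3.14].

INTERFACE

Orientations are given as a unit quaternion [w, x, y, z].
In Python, from station import ctrl, viewer, ticket gives the robot as it stands.
- The arm moves only by the tool arm_command, never from a script. Its arguments are lists of equal length, an entry for each row: "hand": the closure, from 0 (fully open) to 1 (shut); "delta_pos": the shift along the tool's x, y, z in m, a list of three; "twist": the turn, a rotation vector about the tool's x, y, z in rad, a list of three. A call has 1 to 5 rows; each row shifts and turns the commanded pose from where the row before left it, along the tool's axes as they then stand; what a row does not reach is not made up. A row lasts 1/10 s, in which the tool goes at most 50 mm and 8.59 degrees, less where a joint would pass 70% of its speed; a pose out of reach is approached as far as the arm can. A call is refused whole if a number of a shift passes 0.05 or a number of a turn 0.15, either way. A call with a gripper value outside its range is refused whole. The fingers move at their own pace and stop on an object; "newtons" is the grip in N (left out, the last holds). Time passes only in rows, so rows that do not move let the fingers close. It gives the time, the measured TCP pose, the force, the opening and the grip force at its end, in the units of the state.
- ctrl.read_state(): the state, without advancing time (a new reading comes with each control period).
- viewer.camera(name): name is "scene" or "top" or "wrist"; returns a dict with "img" (384x512x3 uint8, red, green, blue), "K" (3x3 intrinsics, pixels), "distortion" ([k1, k2, p1, p2, k3] as OpenCV has them; the pictures are not rectified), "origin" and "orientation" of the camera in the world; the wrist camera has in their place "T_tool_cam" (4x4, takes a point from camera to tool coordinates, whose origin is the TCP and whose axes are the flange's). Camera axes: x right, y up, looking along -z (the intrinsics and any distortion apply to the point x, -y, -z); pixel columns grow to the right and rows downward; lengths in m; the calibration is good to about 2 mm. A picture is of the moment at which its call begins: read the wrist's pose just before it. There is no depth.
- ticket.hand_in(): hands the job in; it is judged then, once.
The state is a dict: "time": time; "joints": joint angles; "qvel": joint speeds; "tau": joint torques, N m; "eef_pos": TCP position; "tool_rot": TCP orientation; "ft_force": force on the tool from outside, world axes, zero at the start; "ft_torque": the same for the moment, N m; "gripper_width": finger opening in m; "grasp_force": force on a finger pad.
Only numpy, scipy, OpenCV 4.12 (cv2) and the standard library are available. Lean on these libraries where they do the work, as an engineer would, in place of code of your own. Each camera call takes 0.05 s, during which the arm holds its last target. There are 200 camera calls.

TASK

The kettle has just boiled and we want to know how hot its lid is: first switch it off with the red rocker on its handle, then take the yellow surface thermometer out of its dock and hold it upright on the lid, its copper sensor disc flat and wholly inside the blue dot, pressing lightly so that the sprung head sinks in about half way, neither barely touching nor pushed home. Finish holding it there, still in the gripper, so that the reading can settle; do not ram the sensor, shift the kettle or disturb the other things.

Things in the scene. Friction and masses are not known exactly. Their poses are not given: they have to be found in the camera images.
- kettle: Small brushed-steel electric kettle with black handle and flat black lid, about 126 mm across and 120 mm high to the lid, full (about 1.5 kg), standing loose on a fixed black power base 142 mm across and 18 mm high. Origin: centre of its underside (on top of the power base); z up; x points to the pouring lip, the handle sticks out 130 mm to -x and is 28 mm wide.
- kettle_switch (a joint): Red rocker switch (40 mm long, 20 mm wide, 6 mm thick) on top of the handle's upper arm; it rocks along the handle about a pivot 90 mm from the kettle's axis and 129.5 mm above the kettle's underside. Value in rad: -0.25 = on (end nearer the lid up), +0.25 = off (end nearer the lid, with the white line, fully down). It starts near on. It moves stiffly, about 2 N at the end, and stays where it is left.
- switch_off_end (a point): Point on the rocker's top face, 14 mm from its pivot, on the end nearer the lid (marked by a white line across): press this end straight down, about 7 mm, until it stops, to switch off. Moves with the rocker; its x axis points along the rocker towards the lid, y across it.
- dot (a point): Centre of the blue dot, 28 mm across, on the flat lid top; z is the lid's normal (up). The lid is flat round it; a 7 mm high lifting tab stands 46 mm from it towards the lip. The rocker's raised end tops out about 17 mm above the lid, 60 to 100 mm from the dot towards the handle.
- dock: Fixed grey block 56 x 50 mm and 58 mm high with a rectangular pocket 25 x 19 mm from above, in which the thermometer stands upright; its shoulder rests on the rim. Origin: centre of its underside; x along the 56 mm side.
- thermometer: Cordless surface thermometer, about 90 g, 115 mm long overall. Yellow housing 32 (its x) x 26 (its y) x 66 mm high, below it a black nose 22 x 16 x 24 mm that stands in the dock pocket (1.5 mm play a side), below that the sprung sensor head 24 mm long (copper disc 14 mm across at its end). Origin: underside of the black nose, z up along the tool towards the top of the housing.
- thermo_center (a point): Centre of the thermometer's yellow housing (33 mm below its top, 57 mm above the nose's underside, 81 mm above the sensor face when the head is out; 91 mm above the trolley when docked), the place to grip: 26 mm between the faces across its y axis, 32 mm across its x axis; z up along the tool.
- thermo_tip (a point): Centre of the sensor disc's lower face, the face that is laid on the dot.
- thermo_head (a joint): Travel of the sprung sensor head into the nose, m: 0 = fully out, 0.008 = pushed home. The spring gives 0.8 N at the start of travel, 2.4 N half way (0.004) and 4 N just before the stop; beyond that it is rigid.
- cup_a: Glass cup, 74 mm across, 85 mm high; bystander. Origin: centre of its underside.
- cup_b: The second, equal glass cup; bystander.
- tin: Orange plastic tea tin with white twist cap, 85 mm across, 100 mm high; bystander. Origin: centre of its underside.
- lid_rest: Green hard silicone lid rest, flat disc 96 mm across, 7 mm thick; bystander.
- sugar_bowl: White ceramic bowl, 90 mm across, 55 mm high; bystander. Origin: centre of its underside.
- spoon: Steel teaspoon, 140 mm long, lying flat; bystander.
Mind the look-alikes: they are no part of the job. Of the things that look like the thermometer, the largest one is meant.

How it is judged:
On the way, in this order (a step that is already met when the one before it is completed fails the run):
1. the kettle is switched off (rocker's lid end fully down) (value of joint kettle_switch above 0.18 rad), for 0.2 s.
2. the thermometer is lifted clear of its dock in the gripper (z of thermo_tip in the frame of dock above 0.06 m and contact force between the fingers and thermometer above 1 N), for 0.2 s.
At the end, for the whole second after the job is handed in: The rocker is off (beyond 0.18 rad); the gripper holds the thermometer at rest, clear of the dock, within 0.12 rad of upright, its sensor centre within 7 mm of the dot's centre and on the lid, the sprung head pushed in 1.5 to 7 mm and the force on the kettle 0.8 to 6 N, the kettle standing level (value of joint kettle_switch above 0.18 rad and distance between thermo_tip and dot below 0.007 m and angle between thermometer's own z axis and vertical below 0.12 rad and value of joint thermo_head between 0.0015 and 0.007 m and contact force between thermometer and kettle between 0.8 and 6 N and contact force between the fingers and thermometer above 1 N and contact force between thermometer and dock below 0.05 N and linear speed of thermometer below 0.02 m/s and angle between kettle's own z axis and vertical below 0.03 rad); the arm keeps its last pose, push and grip.
It fails at once if a glass cup is pushed more than 25 mm or tipped over (distance of any of cup_a, cup_b from where it was at the start of the episode above 0.025 m or angle between any of cup_a, cup_b's own z axis and vertical above 0.5 rad).
It fails at once if the tea tin, lid rest or sugar bowl is pushed more than 25 mm or tipped over (distance of any of tin, lid_rest, sugar_bowl from where it was at the start of the episode above 0.025 m or angle between any of tin, lid_rest, sugar_bowl's own z axis and vertical above 0.5 rad).
It fails at once if the spoon is pushed more than 25 mm (distance of spoon from where it was at the start of the episode above 0.025 m).
It fails at once if the kettle is pushed more than 12 mm or tipped (distance of kettle from where it was at the start of the episode above 0.012 m or angle between kettle's own z axis and vertical above 0.1 rad).
It fails at once if the thermometer is rammed against the kettle (more than 12 N) (contact force between thermometer and kettle above 12 N).
It also fails if it takes over 61 s, if anything falls off the work surface, if the arm or the gripper's body presses on something with over 40 N, if the wrist force passes 120 N, or if a joint passes its speed limit or range.

## Working session

There is one attempt and no reset: what is moved stays moved. The work goes in short steps, Python scripts to look and compute and a tool call to move; the robot and the scene stay as the last step left them, time stands still between calls to the robot, and variables do not carry over. Pictures are saved under pics/ and viewed, at most 10 in all, crops included, and the job is handed in when it is done.

Besides the shell and the picture viewer there is one more tool, called after "Emit:" by a JSON object that holds its "api" and its "payload". arm_command: Moves the arm, as the interface text tells. Its arguments: {"type":"object","properties":{"hand":{"type":"array"},"delta_pos":{"type":"array"},"twist":{"type":"array"},"newtons":{"type":"number"}},"required":["hand","delta_pos","twist"]}

```bash
mkdir -p pics
cat > h.py <<'E'
import numpy as np, cv2, pickle
from scipy.spatial.transform import Rotation as R
from station import ctrl, viewer, ticket
def rot(q): return R.from_quat([q[1],q[2],q[3],q[0]]).as_matrix()
def snap(name,fn):
    s=ctrl.read_state(); c=dict(viewer.camera(name))
    if 'T_tool_cam' in c:
        T=np.eye(4);T[:3,:3]=rot(s['tool_rot']);T[:3,3]=s['eef_pos'];T=T@np.array(c['T_tool_cam'])
        c['o'],c['R']=T[:3,3],T[:3,:3]
    else: c['o'],c['R']=np.array(c['origin']),rot(c['orientation'])
    pickle.dump(c,open(f'pics/{fn}.pkl','wb')); cv2.imwrite(f'pics/{fn}.png',c['img'][:,:,::-1]); return c
def load(fn): return pickle.load(open(f'pics/{fn}.pkl','rb'))
def ray(c,uv):
    p=cv2.undistortPoints(np.array([[uv]],float),np.array(c['K']),np.array(c['distortion']))[0,0]
    d=c['R']@np.array([p[0],-p[1],-1]); return d/np.linalg.norm(d)
def onz(c,uv,z):
    d=ray(c,uv); return c['o']+d*(z-c['o'][2])/d[2]
def proj(c,P):
    q=(np.array(P)-c['o'])@c['R']; q=q*[1,-1,-1]
    return cv2.projectPoints(q.reshape(-1,1,3),np.zeros(3),np.zeros(3),np.array(c['K']),np.array(c['distortion']))[0][:,0]
def tri(cs,uvs):
    A=np.zeros((3,3));b=np.zeros(3)
    for c,uv in zip(cs,uvs):
        d=ray(c,uv);M=np.eye(3)-np.outer(d,d);A+=M;b+=M@c['o']
    return np.linalg.solve(A,b)
E
python3 - <<'E'
from h import *
s=ctrl.read_state();print(s)
a=snap('scene','s0');b=snap('top','t0');print(a['o'],b['o'])
cv2.imwrite('pics/st.png',cv2.resize(np.vstack([a['img'],b['img']])[:,:,::-1],None,fx=.78,fy=.78))
E
```

```text
{'time': 0.0, 'joints': array([ 1.17941630e+00,  3.00453513e-01,  1.52157759e+00, -2.36780551e-06,
        1.32069617e+00, -6.66188656e-02]), 'qvel': array([-2.11978689e-03, -1.80546711e-03, -1.21811163e-04, -3.86187813e-06,
        1.44410379e-03,  9.23064806e-04]), 'tau': array([-1.53609737e-03, -5.31808591e+01, -3.52742708e+01,  7.08619715e-02,
        2.43789976e-02, -5.28445878e-05]), 'eef_pos': array([0.17541501, 0.52101881, 0.21889745]), 'tool_rot': array([-1.27663512e-04,  1.61667611e-01,  9.86845105e-01, -5.52757099e-04]), 'ft_force': array([0.27398135, 0.46024544, 0.62693712]), 'ft_torque': array([-0.01372614,  0.00542096,  0.02508438]), 'grasp_force': 0.0, 'gripper_width': 0.09390239486060516}
[1.27102888 0.41391125 0.62165433] [0.47477253 0.0178639  1.09038883]
```

View pics/s0.png

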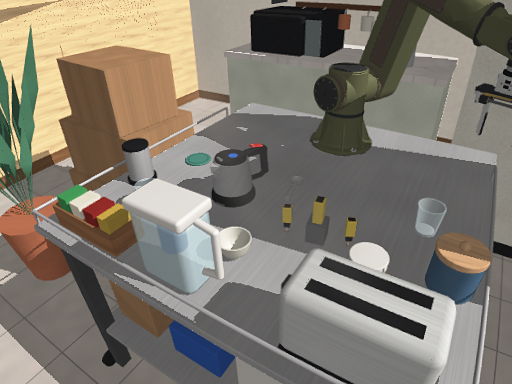

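View pics/t0.png

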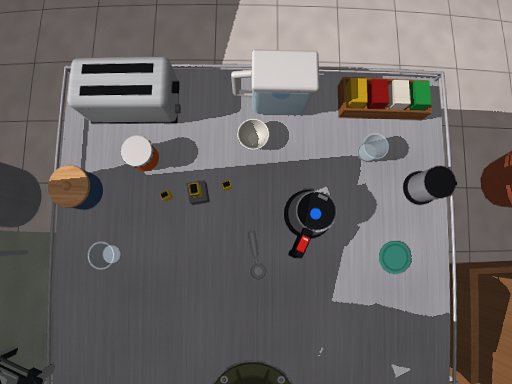

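The top picture shows the kettle dot at about (316,213), the red rocker near (303,243) and the docked thermometer (the largest of the three) at (197,188). In the scene picture the dot is at (233,155) and the thermometer at (319,210). I'll zoom in.

Run:
```python
from h import *
a=load('s0');b=load('t0')
def crop(c,x,y,w,h): return cv2.resize(c['img'][y:y+h,x:x+w,::-1],(400,300),interpolation=cv2.INTER_CUBIC)
m=np.vstack([np.hstack([crop(b,275,180,80,60+20)[:,:], crop(b,170,165,64,48)]),np.hstack([crop(a,200,130,80,60),crop(a,280,185,80,60)])])
m[:300,:400]=cv2.resize(b['img'][180:264,270:382,::-1],(400,300),interpolation=cv2.INTER_CUBIC)
cv2.imwrite('pics/m.png',m)
# colour blobs
def blob(c,f,box):
    x,y,w,h=box;hsv=cv2.cvtColor(c['img'],cv2.COLOR_RGB2HSV).astype(int)[y:y+h,x:x+w]
    mk=f(hsv[...,0],hsv[...,1],hsv[...,2]);v,u=np.nonzero(mk);return np.array([u.mean()+x,v.mean()+y]),len(u),(u.min()+x,u.max()+x,v.min()+y,v.max()+y), cv2.minAreaRect(np.c_[u+x,v+y].astype(np.float32))
blue=lambda h,s,v:(h>100)&(h<125)&(s>140)&(v>90)
red=lambda h,s,v:((h<6)|(h>174))&(s>150)&(v>80)
yel=lambda h,s,v:(h>18)&(h<32)&(s>120)&(v>60)
B=blob(b,blue,(285,185,60,60));A=blob(a,blue,(205,140,60,40));print(B,A)
d=tri([b,a],[B[0],A[0]]);print('dot',d,onz(b,B[0],.138),onz(a,A[0],.138))
B=blob(b,red,(285,225,40,40));A=blob(a,red,(240,135,40,30));print(B,A);print('rock',onz(b,B[0],.15),onz(a,A[0],.15))
B=blob(b,yel,(183,170,28,35));print(B,onz(b,B[0],.124))
A=blob(a,yel,(308,190,25,40));print(A,onz(a,A[0],.091))
```

```text
(array([315.25471698, 213.30188679]), 106, (np.int64(310), np.int64(321), np.int64(208), np.int64(219)), ((315.3000183105469, 213.4000244140625), (10.733125686645508, 11.180339813232422), 26.56505012512207)) (array([232.65517241, 155.13793103]), 29, (np.int64(229), np.int64(237), np.int64(153), np.int64(157)), ((232.923095703125, 155.11538696289062), (3.7262067794799805, 8.040761947631836), 78.69007110595703))
dot [ 0.53521187 -0.1519748   0.13778837] [ 0.5358251  -0.15295953  0.138     ] [ 0.53524913 -0.15049204  0.138     ]
(array([302.39370079, 243.77952756]), 127, (np.int64(296), np.int64(309), np.int64(235), np.int64(252)), ((302.65118408203125, 243.3389892578125), (8.171634674072266, 16.273426055908203), 24.775142669677734)) (array([256.79310345, 145.10344828]), 29, (np.int64(250), np.int64(262), np.int64(144), np.int64(146)), ((256.0, 145.0), (2.0, 12.0), 90.0))
rock [ 0.45975352 -0.11829403  0.15      ] [ 0.46280891 -0.11074046  0.15      ]
(array([195.33009709, 189.42718447]), 103, (np.int64(188), np.int64(201), np.int64(182), np.int64(197)), ((194.66217041015625, 189.4729766845703), (14.960308074951172, 12.329923629760742), 80.53767395019531)) [0.59510366 0.1513804  0.124     ]
(array([318.54098361, 211.44262295]), 244, (np.int64(313), np.int64(325), np.int64(197), np.int64(223)), ((318.5384826660156, 210.1923370361328), (11.039092063903809, 25.799222946166992), 7.125016689300537)) [0.60293989 0.16086028 0.091     ]
```

View pics/m.png

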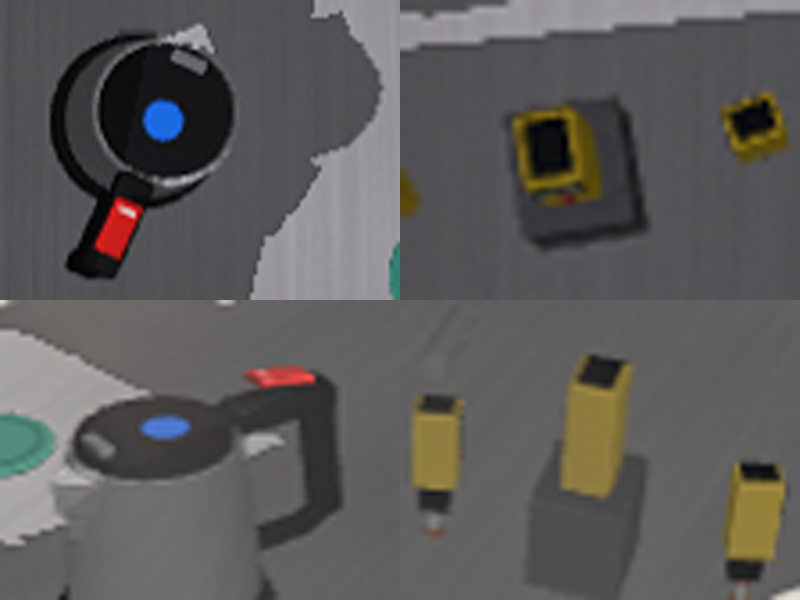

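The zoomed crops confirm this. The white-line end of the rocker faces the lid, and the docked thermometer's 32 mm side runs roughly along world x. Next I'll compute the thermometer pose and the first move.

```bash
cat >> h.py <<'E'
def st():
    s=ctrl.read_state();M=rot(s['tool_rot']);return s,M
def go(P,ang=None):
    s,M=st();print('t',round(s['time'],2),'pos',s['eef_pos'].round(4),'xang',np.degrees(np.arctan2(M[1,0],M[0,0])).round(2),'z',M[:,2].round(4),'F',s['ft_force'].round(2),'w',s['gripper_width'].round(4),'g',round(float(s['grasp_force']),1))
    if P is not None: print('delta',(M.T@(np.array(P)-s['eef_pos'])).round(4))
E
python3 - <<'E'
from h import *
b=load('t0')
c=[(188.1,183.9),(197.7,182.3),(199.1,194.9),(189.8,196.4)]
P=np.array([onz(b,u,.124) for u in c]);print(P.round(4),P.mean(0))
d=(P[0]+P[1]-P[2]-P[3]);print(np.degrees(np.arctan2(d[1],d[0])),np.linalg.norm(d)/2)
e=(P[0]+P[3]-P[1]-P[2]);print(np.degrees(np.arctan2(e[1],e[0])),np.linalg.norm(e)/2)
print(onz(b,(305.6,238.2),.156))
go((.475,-.124,.219))
E
```

```text
[[0.6092 0.1704 0.124 ]
 [0.6136 0.1458 0.124 ]
 [0.5811 0.1414 0.124 ]
 [0.577  0.1651 0.124 ]] [0.59523046 0.15564511 0.124     ]
8.548072378569707 0.03267123251138828
99.9401390289602 0.024518930072965902
[ 0.47346405 -0.12537493  0.156     ]Traceback (most recent call last):
  File "<stdin>", line 8, in <module>
  File "h.py", line 29, in go
    s,M=st();print('t',round(s['time'],2),'pos',s['eef_pos'].round(4),'xang',np.degrees(np.arctan2(M[1,0],M[0,0])).round(2),'z',M[:,2].round(4),'F',s['ft_force'].round(2),'w',s['gripper_width'].round(4),'g',round(float(s['grasp_force']),1))
                                                                                                                                                                               ^^^^^^^^^^^^^^^^^^^^^^^^
AttributeError: 'float' object has no attribute 'round'
```

Emit:
{"api": "arm_command", "payload": {"hand": [1,1], "delta_pos": [[0,0,0],[0,0,0]], "twist": [[0,0,0.1],[0,0,0]], "newtons": 10}}

```text
time: 0.3
eef_pos: [0.1755, 0.5211, 0.2192]
tool_rot: [-0.0, 0.212, 0.977, -0.0]
ft_force: [0.6, -0.3, 0.2]
gripper_width: 0.0813
grasp_force: 0.0
```

```bash
python3 -c "
from h import *
go((.475,-.124,.219))"
```

```text
Traceback (most recent call last):
  File "h.py", line 29, in go
    s,M=st();print('t',round(s['time'],2),'pos',s['eef_pos'].round(4),'xang',np.degrees(np.arctan2(M[1,0],M[0,0])).round(2),'z',M[:,2].round(4),'F',s['ft_force'].round(2),'w',s['gripper_width'].round(4),'g',round(float(s['grasp_force']),1))
                                                                                                                                                                               ^^^^^^^^^^^^^^^^^^^^^^^^
AttributeError: 'float' object has no attribute 'round'
```

Emit:
{"api": "arm_command", "payload": {"hand": [1,1,1,1,1], "delta_pos": [[-0.036,-0.031,0],[-0.036,-0.031,0],[-0.036,-0.031,0],[-0.036,-0.031,0],[-0.036,-0.031,0]], "twist": [[0,0,0],[0,0,0],[0,0,0],[0,0,0],[0,0,0]]}}

```text
time: 0.8
eef_pos: [0.2759, 0.3041, 0.2194]
tool_rot: [0.0, 0.209, 0.978, 0.0]
ft_force: [1.2, 0.5, 0.6]
gripper_width: 0.0414
grasp_force: 0.0
```

Emit:
{"api": "arm_command", "payload": {"hand": [1,1,1,1,1], "delta_pos": [[-0.036,-0.031,0],[-0.036,-0.031,0],[-0.036,-0.031,0],[-0.036,-0.031,0],[-0.036,-0.031,0]], "twist": [[0,0,0],[0,0,0],[0,0,0],[0,0,0],[0,0,0]]}}

```text
time: 1.3
eef_pos: [0.3761, 0.0885, 0.2196]
tool_rot: [0.0, 0.209, 0.978, 0.0]
ft_force: [-0.1, 0.3, -0.3]
gripper_width: 0.0025
grasp_force: 0.0
```

```bash
sed -i "s/s\['gripper_width'\].round(4)/round(float(s['gripper_width']),4)/" h.py; python3 -c "
from h import *
go((.475,-.124,.219))"
```

```text
t 1.3 pos [0.3761 0.0885 0.2196] xang 155.83 z [ 6.e-04  1.e-04 -1.e+00] F [-0.11  0.32 -0.33] w 0.0025 g 0.0
delta [-0.1773 -0.1534  0.0007]
```

Emit:
{"api": "arm_command", "payload": {"hand": [1,1,1,1,1], "delta_pos": [[-0.036,-0.031,0],[-0.036,-0.031,0],[-0.036,-0.031,0],[-0.036,-0.031,0],[-0.033,-0.029,0]], "twist": [[0,0,0],[0,0,0],[0,0,0],[0,0,0],[0,0,0]]}}

```text
time: 1.8
eef_pos: [0.4744, -0.1242, 0.2193]
tool_rot: [-0.0, 0.21, 0.978, 0.0]
ft_force: [0.7, 0.6, 0.9]
gripper_width: 0.0007
grasp_force: 0.0
```

Emit:
{"api": "arm_command", "payload": {"hand": [1,1], "delta_pos": [[0,0,0],[0,0,0]], "twist": [[0,0,0],[0,0,0]]}}

```text
time: 2.0
eef_pos: [0.4737, -0.1222, 0.2189]
tool_rot: [-0.001, 0.211, 0.978, 0.0]
ft_force: [0.1, 1.2, -0.0]
gripper_width: 0.0006
grasp_force: 0.0
```

```bash
python3 -c "
from h import *
go((.475,-.124,.219))
c=snap('wrist','w1');print(c['T_tool_cam'])
print(proj(c,[[.535,-.152,.138],[.4735,-.125,.156],[.475,-.124,.15]]))"
```

```text
t 2.0 pos [ 0.4737 -0.1222  0.2189] xang 155.69 z [-1.1e-03  5.0e-04 -1.0e+00] F [ 0.07  1.16 -0.05] w 0.0006 g 0.0
delta [-0.0019 -0.0011 -0.0001]
[[-7.23894896e-05  9.72695482e-01  2.32085100e-01  6.63516473e-02]
 [ 9.99999950e-01  1.42210104e-04 -2.84109749e-04  1.24373150e-03]
 [-3.09357115e-04  2.32085068e-01 -9.72695443e-01 -1.66000405e-01]
 [ 0.00000000e+00  0.00000000e+00  0.00000000e+00  1.00000000e+00]]
[[252.44730962 272.940477  ]
 [251.0087628  205.95012855]
 [253.05442794 204.98034905]]
```

View pics/w1.png

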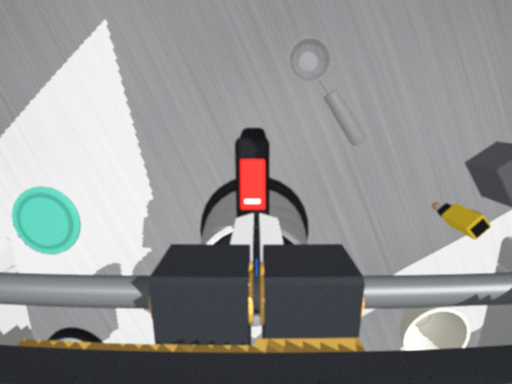

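The wrist picture shows the rocker, centred at about (253,184) with its white line at (252,201), aligned with the fingers. I'll convert that to world coordinates.

```bash
python3 -c "
from h import *
c=load('w1')
for uv,z in [((252.5,201),.156),((253,184),.152),((253,210),.155),((253,158),.147)]: print(uv,onz(c,uv,z).round(4))
go((.475,-.124,.219))"
```

```text
(252.5, 201) [ 0.4704 -0.1223  0.156 ]
(253, 184) [ 0.4591 -0.1168  0.152 ]
(253, 210) [ 0.4774 -0.1251  0.155 ]
(253, 158) [ 0.4412 -0.1087  0.147 ]
t 2.05 pos [ 0.4736 -0.1214  0.2192] xang 155.74 z [-8.e-04  4.e-04 -1.e+00] F [-0.26  0.22  0.66] w 0.0004 g 0.0
delta [-0.0023 -0.0017  0.0002]
```

Emit:
{"api": "arm_command", "payload": {"hand": [1,1,1,1,1], "delta_pos": [[-0.002,-0.001,0.02],[0,0,0.016],[0,0,0.008],[0,0,0.003],[0,0,0.002]], "twist": [[0,0,0],[0,0,0],[0,0,0],[0,0,0],[0,0,0]]}}

```text
time: 2.55
eef_pos: [0.4755, -0.1232, 0.1709]
tool_rot: [0.0, 0.21, 0.978, -0.0]
ft_force: [-0.4, -0.3, 0.0]
gripper_width: 0.0005
grasp_force: 0.0
```

Emit:
{"api": "arm_command", "payload": {"hand": [1,1,1,1,1], "delta_pos": [[0,0,0.001],[0,0,0.001],[0,0,0.001],[0,0,0.001],[0,0,0.001]], "twist": [[0,0,0],[0,0,0],[0,0,0],[0,0,0],[0,0,0]]}}

```text
time: 3.05
eef_pos: [0.4756, -0.1238, 0.1657]
tool_rot: [0.0, 0.211, 0.978, -0.0]
ft_force: [1.2, -0.7, 2.0]
gripper_width: 0.0005
grasp_force: 0.9
```

Emit:
{"api": "arm_command", "payload": {"hand": [1,1,1,1], "delta_pos": [[0,0,0.001],[0,0,0.001],[0,0,0.001],[0,0,0]], "twist": [[0,0,0],[0,0,0],[0,0,0],[0,0,0]]}}

```text
time: 3.45
eef_pos: [0.4755, -0.1238, 0.1625]
tool_rot: [0.0, 0.211, 0.978, -0.0]
ft_force: [2.9, -1.2, 2.4]
gripper_width: 0.0005
grasp_force: 1.6
```

Emit:
{"api": "arm_command", "payload": {"hand": [1,1,1], "delta_pos": [[0,0,0.001],[0,0,0],[0,0,0]], "twist": [[0,0,0],[0,0,0],[0,0,0]]}}

```text
time: 3.75
eef_pos: [0.4757, -0.1238, 0.1619]
tool_rot: [0.001, 0.211, 0.978, -0.0]
ft_force: [2.6, -1.7, 6.8]
gripper_width: 0.0006
grasp_force: 3.8
```

Emit:
{"api": "arm_command", "payload": {"hand": [1,1,1], "delta_pos": [[0,0,0.0005],[0,0,0],[0,0,0]], "twist": [[0,0,0],[0,0,0],[0,0,0]]}}

```text
time: 4.05
eef_pos: [0.4757, -0.1238, 0.1618]
tool_rot: [0.001, 0.211, 0.978, -0.0]
ft_force: [0.2, -2.1, 11.0]
gripper_width: 0.0007
grasp_force: 5.4
```

Emit:
{"api": "arm_command", "payload": {"hand": [1,0.6,0.4,0.4,0.4], "delta_pos": [[0,0,-0.02],[0,0,-0.02],[0,0,-0.02],[0,0,0],[0,0,0]], "twist": [[0,0,0],[0,0,-0.146],[0,0,-0.146],[0,0,-0.146],[0,0,-0.146]]}}

```text
time: 4.55
eef_pos: [0.475, -0.1235, 0.2209]
tool_rot: [-0.0, -0.083, 0.997, 0.0]
ft_force: [0.8, 0.3, 0.3]
gripper_width: 0.0288
grasp_force: 0.0
```

```bash
python3 -c "
from h import *
go((.595,.1555,.219));print(ctrl.read_state()['joints'].round(2))
"
```

```text
t 4.55 pos [ 0.475  -0.1235  0.2209] xang -170.53 z [-9.e-04  4.e-04 -1.e+00] F [0.84 0.35 0.27] w 0.0288 g 0.0
delta [-0.1643  0.2555  0.0019]
[-0.33  0.17  1.68  0.    1.29 -2.07]
```

Emit:
{"api": "arm_command", "payload": {"hand": [0.4,0.4,0.4,0.4,0.4], "delta_pos": [[-0.025,0.04,0],[-0.025,0.04,0],[-0.025,0.04,0],[-0.025,0.04,0],[-0.025,0.04,0]], "twist": [[0,0,0],[0,0,0],[0,0,0],[0,0,0],[0,0,0]]}}

```text
time: 5.05
eef_pos: [0.567, 0.0956, 0.2203]
tool_rot: [-0.001, -0.08, 0.997, -0.0]
ft_force: [1.2, -0.7, 0.8]
gripper_width: 0.0565
grasp_force: 0.0
```

Emit:
{"api": "arm_command", "payload": {"hand": [0.4,0.4,0.4,0.4], "delta_pos": [[-0.025,0.04,0],[-0.014,0.015,0],[0,0,0],[0,0,0]], "twist": [[0,0,0],[0,0,0],[0,0,0],[0,0,0]]}}

```text
time: 5.45
eef_pos: [0.5963, 0.154, 0.22]
tool_rot: [-0.001, -0.08, 0.997, -0.0]
ft_force: [-0.4, -0.1, 0.3]
gripper_width: 0.0562
grasp_force: 0.0
```

```bash
python3 -c "
from h import *
go((.595,.1555,.219))
c=snap('wrist','w2');snap('top','t2')
print(proj(c,[[.595,.1555,.124]]))
a=c['img'][100:300,120:390,::-1];cv2.imwrite('pics/w2c.png',cv2.resize(a,None,fx=2.9,fy=2.9,interpolation=cv2.INTER_CUBIC))"
```

```text
t 5.45 pos [0.5963 0.154  0.22  ] xang -170.85 z [-2.e-03 -5.e-04 -1.e+00] F [-0.44 -0.08  0.28] w 0.0562 g 0.0
delta [0.0011 0.0017 0.001 ]
[[257.14623115 192.51537975]]
```

View pics/w2c.png

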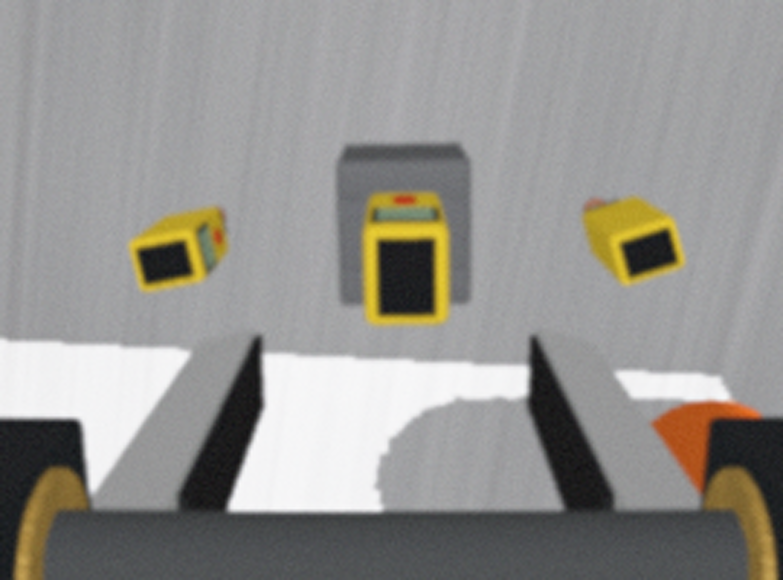

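The docked thermometer's top face is centred at crop (406,278), square to the jaws, with both decoys outside the fingers.

```bash
python3 -c "
from h import *
c=load('w2')
f=lambda x,y:(x/2.9+120-.3,y/2.9+100-.3)
p=onz(c,f(406,274),.124);print(p)
for q in [(364,226),(449,226),(447,323),(368,324)]: print(onz(c,f(*q),.124).round(4))
go(((p[0]*2+.5952)/3,(p[1]*2+.1556)/3,.086))
hsv=None
t=load('t2');h=cv2.cvtColor(t['img'],cv2.COLOR_RGB2HSV)
m=(h[...,0]>100)&(h[...,0]<125)&(h[...,1]>140)&(h[...,2]>90);m[:185]=0;m[245:]=0;m[:,:285]=0;m[:,345:]=0
v,u=np.nonzero(m);print(u.mean(),v.mean(),len(u))"
```

```text
[0.59613315 0.15795875 0.124     ]
[0.5835 0.1431 0.124 ]
[0.5795 0.1683 0.124 ]
[0.6095 0.1729 0.124 ]
[0.6136 0.149  0.124 ]
t 5.55 pos [0.5965 0.1532 0.2208] xang -170.93 z [-8.e-04 -2.e-04 -1.e+00] F [-0.38 -0.17 -0.19] w 0.0563 g 0.0
delta [-1.000e-04  4.100e-03  1.348e-01]
315.2818181818182 213.3272727272727 110
```

Emit:
{"api": "arm_command", "payload": {"hand": [0.4,0.4,0.4,0.4,0.4], "delta_pos": [[0,0.004,0.03],[0,0,0.035],[0,0,0.035],[0,0,0.025],[0,0,0.009]], "twist": [[0,0,0],[0,0,0],[0,0,0],[0,0,0],[0,0,0]]}}

```text
time: 6.05
eef_pos: [0.595, 0.1568, 0.0846]
tool_rot: [-0.002, -0.079, 0.997, -0.0]
ft_force: [0.1, 0.3, -0.1]
gripper_width: 0.0564
grasp_force: 0.0
```

Emit:
{"api": "arm_command", "payload": {"hand": [0.6,0.8,1,1,1], "delta_pos": [[0,0,0],[0,0,0],[0,0,0],[0,0,0],[0,0,0]], "twist": [[0,0,0],[0,0,0],[0,0,0],[0,0,0],[0,0,0]], "newtons": 20}}

```text
time: 6.55
eef_pos: [0.5967, 0.1581, 0.088]
tool_rot: [0.001, -0.08, 0.997, 0.0]
ft_force: [-0.9, -0.6, 6.1]
gripper_width: 0.0256
grasp_force: 20.0
```

```bash
python3 -c "
from h import *
go((.596,.1575,.086))"
```

```text
t 6.55 pos [0.5967 0.1581 0.088 ] xang -170.88 z [ 1.5e-03  2.0e-04 -1.0e+00] F [-0.87 -0.59  6.06] w 0.0256 g 20.0
delta [ 0.0007 -0.0005  0.002 ]
```

Emit:
{"api": "arm_command", "payload": {"hand": [1,1,1,1,1], "delta_pos": [[0,0,-0.01],[0,0,-0.02],[0,0,-0.035],[0,0,-0.035],[0,0,-0.03]], "twist": [[0,0,0],[0,0,0],[0,0,0],[0,0,0],[0,0,0]]}}

```text
time: 7.05
eef_pos: [0.5962, 0.1581, 0.2196]
tool_rot: [0.001, -0.08, 0.997, 0.0]
ft_force: [0.3, -0.1, -0.6]
gripper_width: 0.0261
grasp_force: 20.0
```

Emit:
{"api": "arm_command", "payload": {"hand": [1,1,1,1,1], "delta_pos": [[0,0,-0.025],[0,0,-0.015],[0,0,0],[0,0,0],[0,0,0]], "twist": [[0,0,0],[0,0,0],[0,0,0],[0,0,0],[0,0,0]]}}

```text
time: 7.55
eef_pos: [0.5959, 0.158, 0.2557]
tool_rot: [-0.001, -0.08, 0.997, -0.0]
ft_force: [-0.5, -0.3, -1.3]
gripper_width: 0.0256
grasp_force: 20.0
```

```bash
python3 -c "
from h import *
go((.5355,-.152,.255))
s=snap('scene','s3')
a=s['img'][60:240,180:360,::-1];cv2.imwrite('pics/s3c.png',cv2.resize(a,None,fx=3.3,fy=3.3,interpolation=cv2.INTER_CUBIC))"
```

```text
t 7.55 pos [0.5959 0.158  0.2557] xang -170.88 z [-1.9e-03 -4.0e-04 -1.0e+00] F [-0.52 -0.3  -1.28] w 0.0256 g 20.0
delta [ 0.1088 -0.2965  0.001 ]
```

View pics/s3c.png

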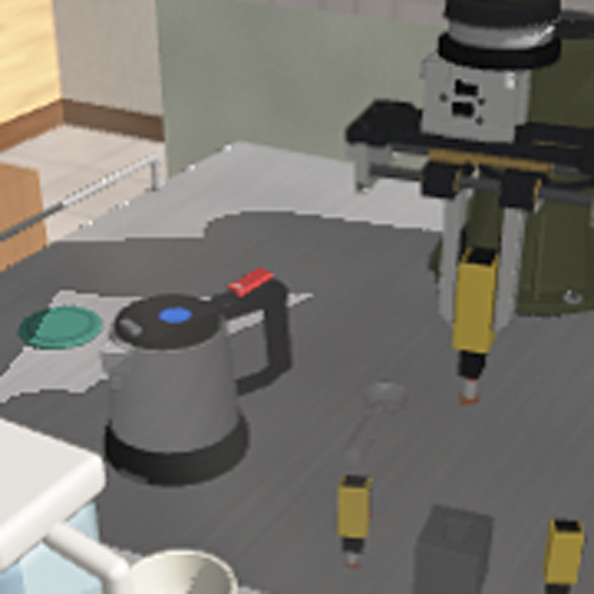

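The rocker is now tilted with its lid end down, so the kettle is off. The thermometer hangs straight in the gripper, with its copper tip at crop (469,397). I'll move it over the dot.

Emit:
{"api": "arm_command", "payload": {"hand": [1,1,1,1,1], "delta_pos": [[0.0155,-0.0424,0],[0.0155,-0.0424,0],[0.0155,-0.0424,0],[0.0155,-0.0424,0],[0.0155,-0.0424,0]], "twist": [[0,0,0],[0,0,0],[0,0,0],[0,0,0],[0,0,0]]}}

```text
time: 8.1
eef_pos: [0.5525, -0.0652, 0.2563]
tool_rot: [-0.001, -0.08, 0.997, 0.0]
ft_force: [0.7, -0.2, -0.3]
gripper_width: 0.026
grasp_force: 20.0
```

Emit:
{"api": "arm_command", "payload": {"hand": [1,1,1,1,1], "delta_pos": [[0.0155,-0.0424,0],[0.0155,-0.0424,0],[0,0,0.01],[0,0,0.01],[0,0,0]], "twist": [[0,0,0],[0,0,0],[0,0,0],[0,0,0],[0,0,0]]}}

```text
time: 8.6
eef_pos: [0.5357, -0.1511, 0.2349]
tool_rot: [-0.001, -0.08, 0.997, 0.001]
ft_force: [-0.9, -0.5, -1.7]
gripper_width: 0.0258
grasp_force: 20.0
```

```bash
python3 -c "
from h import *
s3=load('s3');print(proj(s3,[[.596,.158,.180]]),tri([s3],[(322.1,180.3)]) if 0 else '')
go((.5355,-.152,.235))
s=snap('scene','s4');w=snap('wrist','w4')
tip=ctrl.read_state()['eef_pos']-[0,0,.076];print(tip,proj(s,tip),proj(w,tip),proj(w,[.5355,-.152,.138]))
a=cv2.resize(s['img'][105:180,190:290,::-1],(400,300),interpolation=cv2.INTER_CUBIC)
b=cv2.resize(w['img'][150:300,156:356,::-1],(400,300),interpolation=cv2.INTER_CUBIC)
cv2.imwrite('pics/m4.png',np.hstack([a,b]))"
```

```text
[[321.38418594 179.91108421]] 
t 8.6 pos [ 0.5357 -0.1511  0.2349] xang -170.84 z [-0.0031  0.0013 -1.    ] F [-0.95 -0.5  -1.67] w 0.0258 g 20.0
delta [ 0.0004 -0.0008 -0.0001]
[ 0.53634919 -0.15102877  0.16062512] [[231.83258015 148.4389115 ]] [[254.85694641 200.1399707 ]] [[254.00572566 192.33794886]]
```

View pics/m4.png

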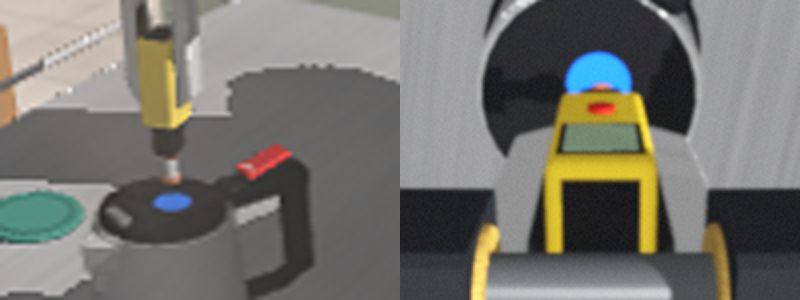

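The tip and dot line up in both views: scene tip (233,150) above dot (233,155.5), and in the wrist view dot centre ≈(255.5,192) with tip u≈256. I'll lower it.

Emit:
{"api": "arm_command", "payload": {"hand": [1,1,1,1,1], "delta_pos": [[0,-0.0005,0.007],[0,0,0.006],[0,0,0.003],[0,0,0.001],[0,0,0]], "twist": [[0,0,0],[0,0,0],[0,0,0],[0,0,0],[0,0,0]]}}

```text
time: 9.2
eef_pos: [0.5363, -0.1526, 0.2199]
tool_rot: [-0.0, -0.08, 0.997, 0.0]
ft_force: [-0.6, -0.4, -0.8]
gripper_width: 0.0258
grasp_force: 20.0
```

```bash
cat > f.py <<'E'
from h import *
F=[];Z=[]
for i in range(6):
    s=ctrl.read_state();F.append(s['ft_force']);Z.append(s['eef_pos']);viewer.camera('wrist')
print('F',np.mean(F,0).round(2),np.std(F,0).round(2),'pos',np.mean(Z,0).round(4),s['time'])
E
python3 f.py
```

```text
F [-0.35  0.09 -0.75] [0.38 0.41 0.35] pos [ 0.5363 -0.1527  0.2201] 9.45
```

Emit:
{"api": "arm_command", "payload": {"hand": [1,1,1,1,1], "delta_pos": [[0,0,0.001],[0,0,0.001],[0,0,0.001],[0,0,0.001],[0,0,0]], "twist": [[0,0,0],[0,0,0],[0,0,0],[0,0,0],[0,0,0]]}}

```text
time: 10.0
eef_pos: [0.5362, -0.1527, 0.2159]
tool_rot: [-0.0, -0.08, 0.997, 0.0]
ft_force: [-0.8, -0.1, -0.3]
gripper_width: 0.026
grasp_force: 20.0
```

```bash
python3 f.py
```

```text
F [-0.09  0.41  0.23] [0.42 0.43 0.28] pos [ 0.5362 -0.1527  0.216 ] 10.25
```

Emit:
{"api": "arm_command", "payload": {"hand": [1,1,1], "delta_pos": [[0,0,0.001],[0,0,0.001],[0,0,0]], "twist": [[0,0,0],[0,0,0],[0,0,0]]}}

```text
time: 10.6
eef_pos: [0.5363, -0.1527, 0.2139]
tool_rot: [0.0, -0.08, 0.997, 0.0]
ft_force: [-0.3, -0.1, 1.4]
gripper_width: 0.0262
grasp_force: 20.0
```

```bash
python3 f.py
```

```text
F [-0.07 -0.06  0.97] [0.19 0.21 0.33] pos [ 0.5363 -0.1527  0.214 ] 10.85
```

Emit:
{"api": "arm_command", "payload": {"hand": [1,1,1,1], "delta_pos": [[0,0,0.001],[0,0,0.0008],[0,0,0],[0,0,0]], "twist": [[0,0,0],[0,0,0],[0,0,0],[0,0,0]]}}

```text
time: 11.3
eef_pos: [0.5363, -0.1527, 0.2122]
tool_rot: [0.0, -0.08, 0.997, -0.0]
ft_force: [-0.1, 0.5, 1.7]
gripper_width: 0.0259
grasp_force: 20.0
```

```bash
python3 f.py; python3 -c "
from h import *
s=snap('scene','s5');w=snap('wrist','w5')
a=cv2.resize(s['img'][130:175,205:265,::-1],(400,300),interpolation=cv2.INTER_CUBIC)
b=cv2.resize(w['img'][150:240,196:316,::-1],(400,300),interpolation=cv2.INTER_CUBIC)
cv2.imwrite('pics/m5.png',np.hstack([a,b]))"
```

```text
F [-0.14  0.29  1.41] [0.57 0.35 0.35] pos [ 0.5363 -0.1527  0.2122] 11.55
```

View pics/m5.png

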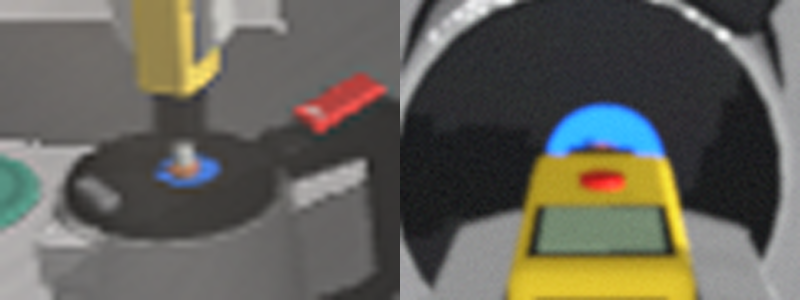

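The copper disc sits in the middle of the blue dot: scene crop disc (186,170) against dot (187,170), and the wrist view agrees. The force is about 2.2 N, so the head is about half way in and I'm handing in.

```bash
python3 -c "
from station import ticket
print(ticket.hand_in())"
```

```text
the job is handed in; nothing more can be done
None
```

The job is handed in (no verdict came back): the kettle is switched off, and the gripper holds the thermometer upright with its disc inside the blue dot, pressing at about 2.2 N, which puts the head roughly half way in.

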